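Draw up the tie rod of a footstool frame

ROBOT

A 6-joint arm with a two-finger parallel gripper is mounted at the origin on the work surface. World frame = base frame: x ahead of the robot, y to its left, z up, the work surface at z = 0. Lengths are in m, angles in degrees, forces in N, time in s.
With the tool pointing down it reaches from about 0.325 to 0.75 m from the base axis. Payload 7.6 kg.
Tool frame: the origin (TCP) lies between the finger pads, 19 mm behind the fingertips; this is the grasp point; z points along the fingers, y is the line along which they close (so a half turn about z gives the same grasp; the last joint's range is limited). The gripper opens to 85 mm and grips with 20 to 120 N. Pads are 22 mm wide; open, the fingers measure 114 mm over their backs; the gripper's body (76 mm by 85 mm) begins 54 mm behind the grasp point. The pads swing forward as they close: fully open they stand 13 mm farther back than shut.
Start: joints at [-74.903, 2.991, 80.254, -0, 96.75, -4.028], TCP at [0.172, -0.496, 0.25] pointing down, gripper open.
Joint ranges: [-166.34, 166.34], [-52.06, 124.39], [6.96, 135.62], [-60.46, 240.46], [14.63, 156.25], [-167.68, 167.68]. Speed limits (degrees/s): [147.25, 147.25, 172.46, 180, 180, 180].

INTERFACE

Orientations are given as [roll, pitch, yaw] about the fixed x, y, z axes, in that order (R = Rz(yaw) Ry(pitch) Rx(roll)).
In Python, from bench import * gives the robot as it stands. The module is installed in compiled form; this text tells all that it offers.
- The arm moves only by the tool step_arm, never from a script. Its argument "plan" is a list of rows, each a list of 5 numbers: the finger opening in cm, from 0 to 8.54, then the shift along the tool's x, y, z in cm, then the turn about the tool's z in degrees. A call has 1 to 5 rows; each row is the pose to reach, as a shift and turn from the pose commanded when the call began, along the tool's axes at that moment; what a row does not reach only later rows make up. A row lasts 1/10 s, in which the tool goes at most 50 mm and 8.59 degrees, less where a joint would pass 70% of its speed; a pose out of reach is approached as far as the arm can. A call with a gripper value outside its range is refused whole. The fingers move at their own pace and stop on an object; the grip force is fixed at half the most. Time passes only in rows, so rows that repeat a pose let the fingers close. It gives the time, the measured TCP pose, the force, the opening and the grip force at its end, in the units of the state.
- state(): the state, without advancing time (a new reading comes with each control period).
- camera(name): name is "side" or "top"; returns a dict with "image" (480x640x3 uint8, red, green, blue), "fovy" (degrees; the focal length in pixels is half the picture's height over the tangent of half this angle, whatever the lens; pixels are square), "cx", "cy" (the principal point, pixels), "k1" (the pictures are not rectified: a ray, as slopes to the right and down, at radius r is drawn at 1 + k1 r^2 times it, then the intrinsics apply), "R" (3x3) and "t" (3): a world point X has camera coordinates R X + t. Camera axes: x right, y down, z forward; pixel columns grow to the right and rows downward; lengths in m; the calibration is good to about 2 mm. A picture is of the moment at which its call begins. There is no depth.
- sign_off(): hands the job in; it is judged then, once.
The state is a dict: "t": time; "joint_positions": joint angles; "qvel": joint speeds; "tau": joint torques, N m; "tcp_pos": TCP position; "tool_rot": TCP orientation; "contact_force": force on the tool from outside, world axes, zero at the start; "torque": the same for the moment, N m; "finger_gap": finger opening in m; "gripper_force": force on a finger pad.
Only numpy, scipy, OpenCV 4.12 (cv2) and the standard library are available. Lean on these libraries where they do the work, as an engineer would, in place of code of your own. Each camera call takes 0.05 s, during which the arm holds its last target. There are 200 camera calls.

TASK

The beech footstool frame on the bench has opened up at its four corner joints. Take up the steel tie rod that runs between its two side rails: turn the hexagonal turnbuckle sleeve in the middle so that both rails draw in together, until all four joints are fully home against the cross rails, then let go. Leave the thread cones, hammer and shears where they lie.

Things in the scene. Friction and masses are not known exactly. Their poses are not given: they have to be found in the camera images.
- seat_frame: Beech footstool frame, 352 x 344 mm, held down on two 45 mm high pine bearers; does not move. Rails 22 mm thick, tops 115 mm above the bench, empty inside but for the tie rod. Origin: bench level under the middle. z up; y along the tie rod towards its yellow jaw; x away from the robot; turned by up to 26 degrees. Cross rails at x = +-165 mm; side rails' inner faces at y = +-150 mm when home.
- sleeve_mid (a point): Middle of the turnbuckle sleeve, on its axis, 80 mm above the bench: a grey steel hexagon bar 110 mm long, 30 mm across flats, 34.6 mm across corners, on a level axis (y, towards its yellow ring and the yellow jaw). The frame turns with the sleeve: a pair of flats faces its +x and -x (red line on the +x one), corners up and down z. Bare 16 mm rods run from its ends to the rails.
- sleeve (a joint): Turn of the sleeve in rad about y (right-hand rule): 0 = joints home, a dead stop; positive = slack, at the start 2.4 to 4.4. To tighten, drive it down to 0: with the yellow end on your left (as the robot has it) the top of the sleeve rolls towards you. It is stiff (about 0.2 N m), stays where it is left, can be let go and gripped afresh. Each turn draws each rail in 8 mm. Other end: 8 rad.
- left_rail (a joint): Gap in m (3 to 5.6 mm at the start) between the side rail at the yellow-jaw end and the two cross rail ends; pale dowels show in it. 0 = shoulders home. The rail slides along y, only as the sleeve turns: pushing it does nothing.
- right_rail (a joint): The same gap in m at the other side rail, with the plain steel jaw. Both gaps are always alike.
- blue_thread: Blue thread cone with a red cap, upright, 58 mm across, 102 mm tall, near the yellow-jaw side of the frame. Origin under its centre. Leave alone.
- green_thread: Green thread cone with a yellow cap, same size and side. Origin under its centre. Leave alone.
- hammer: Hammer with a wooden handle, 260 mm long, lying beside the other side rail. Origin under the middle of its length, on the bench. Leave alone.
- shears: Upholstery shears, 230 mm, black handles, lying flat beyond the thread cones. Origin near their pivot, on the bench. Leave alone.

How it is judged:
By the outcome, as a careful person would: the job done as asked, in the order asked, and still so for the second after the job is handed in, with the robot touching nothing.
It also fails if it takes over 61 s, if anything falls off the work surface, if the arm or the gripper's body presses on something with over 40 N, if the wrist force passes 120 N, or if a joint passes its speed limit or range.

## Working session

There is one attempt and no reset: what is moved stays moved. The work goes in short steps, Python scripts to look and compute and a tool call to move; the robot and the scene stay as the last step left them, time stands still between calls to the robot, and variables do not carry over. Pictures are saved under pics/ and viewed, at most 10 in all, crops included, and the job is handed in when it is done.

Besides the shell and the picture viewer there is one more tool, called as name(argument=value, ...), one argument or row to a line, values as JSON. step_arm: Moves the arm, as the interface text tells. Its arguments: {"type":"object","properties":{"plan":{"type":"array"}},"required":["plan"]}

```bash
mkdir -p pics; cat > h.py <<'E'
from bench import *
import numpy as np, cv2
def snap(n,f):
    c=camera(n); cv2.imwrite(f'pics/{f}.png',c['image'][:,:,::-1]); return c
def ray(c,u,v):
    f=240/np.tan(np.radians(c['fovy'])/2)
    d=np.array([(u-c['cx'])/f,(v-c['cy'])/f]); s=d.copy()
    for _ in range(30): s=d/(1+c['k1']*(s@s))
    R=np.array(c['R']);t=np.array(c['t'])
    return -R.T@t, R.T@np.array([*s,1])
def onz(c,u,v,z):
    o,d=ray(c,u,v); return o+d*(z-o[2])/d[2]
E
python3 - <<'E'
from h import *
for n in('top','side'):
    c=snap(n,n+'0'); print(n,{k:np.round(v,3).tolist() for k,v in c.items() if k!='image'})
print(state())
E
```

```text
top {'fovy': 46.269, 'cx': 326.59, 'cy': 242.407, 'k1': -0.163, 'R': [[0.024, -1.0, -0.006], [-0.984, -0.022, -0.176], [0.176, 0.01, -0.984]], 't': [0.112, 0.556, 1.43]}
side {'fovy': 45.246, 'cx': 320.386, 'cy': 238.262, 'k1': -0.16, 'R': [[0.982, -0.189, 0.02], [-0.099, -0.597, -0.796], [0.162, 0.78, -0.604]], 't': [-0.511, 0.174, 1.501]}
{'t': 0.1, 'joint_positions': array([-7.49025169e+01,  3.02527840e+00,  8.03085581e+01, -7.99520974e-04,
        9.67486861e+01, -4.02832095e+00]), 'qvel': array([ 0.06220079, -0.08522896, -0.2043561 ,  0.07870367,  0.01439535,
       -0.06636527]), 'tau': array([ 9.42391671e-04, -3.82583785e+01, -3.60985494e+01, -7.18461911e-05,
        4.79346898e-03, -3.75185357e-05]), 'tcp_pos': array([ 0.17196342, -0.49577872,  0.24922943]), 'tool_rot': array([-1.79917626e+02, -5.00501851e-03,  1.91257071e+01]), 'contact_force': array([-0.01059053, -0.36725096,  0.07938741]), 'torque': array([ 0.06569059, -0.0054913 , -0.01533801]), 'gripper_force': 0.0, 'finger_gap': 0.08558561520037998}
```

View pics/top0.png

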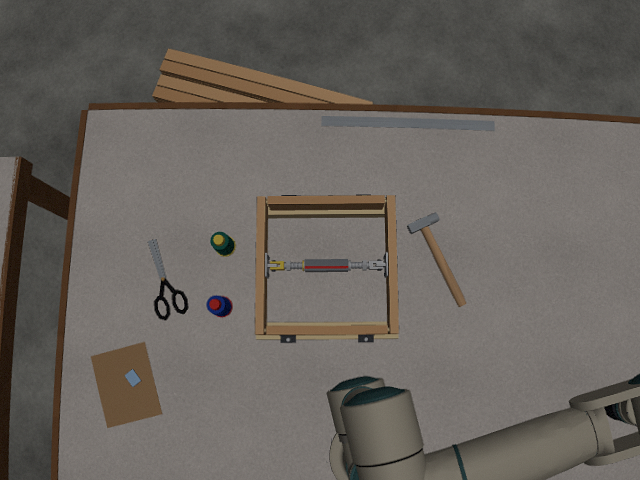

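View pics/side0.png

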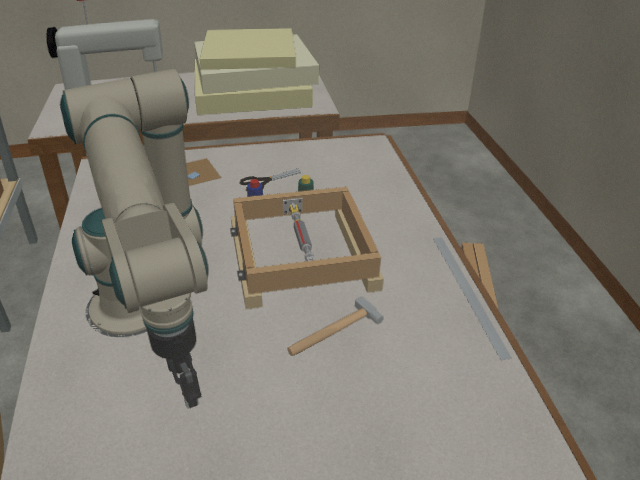

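The frame sits square to the view. The sleeve runs from about (304,266) to (349,265) in the top view, with the yellow jaw at (278,266) and the hammer, cones and shears outside the frame. I'll zoom in on the sleeve next.

```bash
python3 - <<'E'
from h import *
a=cv2.imread('pics/top0.png')[180:350,245:410]; a=cv2.resize(a,None,fx=3.5,fy=3.5,interpolation=cv2.INTER_CUBIC)
b=cv2.imread('pics/side0.png')[180:310,225:390]; 
cv2.imwrite('pics/z.png',a)
c=camera('top')
for n,u,v in(('L',304,266),('R',349.5,265.5),('jawL',272,266),('jawR',384,265)):print(n,onz(c,u,v,.08).round(4))
for n,u,v in(('fl',257,197),('fr',396,195.5),('nl',256.5,335),('nr',397.5,334)):print(n,onz(c,u,v,.115).round(4))
E
```

```text
L [0.4849 0.1812 0.08  ]
R [0.4889 0.0647 0.08  ]
jawL [0.4829 0.2633 0.08  ]
jawR [ 0.4922 -0.0237  0.08  ]
fl [0.6555 0.3056 0.115 ]
fr [ 0.6674 -0.0503  0.115 ]
nl [0.3059 0.2914 0.115 ]
nr [ 0.3166 -0.0553  0.115 ]
```

View pics/z.png

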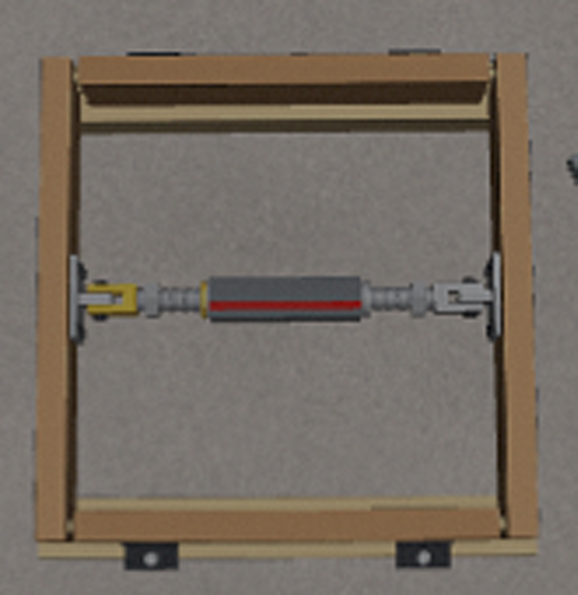

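The axis is at about (0.487, 0.123, 0.080) with the frame turned about +1.8°. The red line lies on the upper near face, so the sleeve is slack by about 4.1 rad. I'll ratchet it with the closed fingertips, pressing the near-side corners down. First I'll travel over.

step_arm(
  plan=[
    [0,3.4,-3.4,0,3.5],
    [0,7,-7,0,7],
    [0,10.5,-10.5,0,10.5],
    [0,14,-14,0,14],
    [0,17.5,-17.5,0,17.3],
  ],
)

```text
t: 0.65
tcp_pos: [0.2803, -0.2715, 0.2497]
tool_rot: [-180.0, -0.0, 1.6]
contact_force: [1.7, 0.3, 0.8]
finger_gap: 0.0124
gripper_force: 0.0
```

step_arm(
  plan=[
    [0,2.2,-4.3,0,0],
    [0,4.4,-8.6,0,0],
    [0,6.6,-12.9,0,0],
    [0,8.8,-17.2,0,0],
    [0,11,-21.5,0,0],
  ],
)

```text
t: 1.15
tcp_pos: [0.3834, -0.053, 0.25]
tool_rot: [180.0, -0.0, 1.8]
contact_force: [-0.1, -0.4, -0.3]
finger_gap: 0.0005
gripper_force: 0.0
```

step_arm(
  plan=[
    [0,2.2,-4.3,0,0],
    [0,4.4,-8.6,0,0],
    [0,6.6,-12.9,2,0],
    [0,8.8,-17.2,5,0],
    [0,9.2,-17.4,8,0],
  ],
)

```text
t: 1.65
tcp_pos: [0.4707, 0.1254, 0.1698]
tool_rot: [-179.9, -0.1, 2.0]
contact_force: [0.3, -0.4, 0.6]
finger_gap: -0.0003
gripper_force: 0.0
```

step_arm(
  plan=[
    [0,-0.4,0.2,4.2,0],
    [0,-0.5,0.2,5.2,0],
    [0,-0.5,0.2,5.6,0],
    [0,-0.6,0.2,5.9,0],
    [0,-0.7,0.2,6.1,0],
  ],
)

```text
t: 2.15
tcp_pos: [0.4637, 0.1196, 0.111]
tool_rot: [-180.0, -0.2, 1.8]
contact_force: [-0.1, -0.7, 0.4]
finger_gap: 0.0
gripper_force: 0.0
```

step_arm(
  plan=[
    [0,-0.05,0,0.4,0],
    [0,-0.2,0,0.8,0],
    [0,-0.3,0,1.2,0],
    [0,-0.3,0,1.6,0],
    [0,-0.3,0,1.9,0],
  ],
)

```text
t: 2.65
tcp_pos: [0.4595, 0.1195, 0.0895]
tool_rot: [180.0, 0.0, 1.8]
contact_force: [-0.2, 0.2, 0.0]
finger_gap: -0.0001
gripper_force: 0.0
```

```bash
python3 - <<'E'
from h import *
print(state()['tcp_pos'],state()['contact_force'])
a=snap('top','t1')['image'][180:350,245:410,::-1]; b=snap('side','s1')['image'][170:310,215:390,::-1]
r=lambda i:cv2.resize(i,(560,560*i.shape[0]//i.shape[1]),interpolation=cv2.INTER_CUBIC)
cv2.imwrite('pics/z1.png',cv2.resize(np.hstack([r(a)[:440],r(b)[:440]]),(800,314)))
E
```

```text
[0.45947602 0.11954452 0.08954222] [-0.2408567   0.15943681  0.00598135]
```

View pics/z1.png

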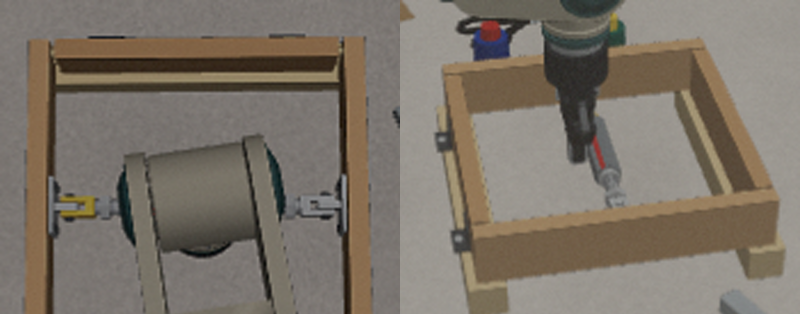

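The fingertips hang just beside the sleeve, which hasn't turned: they were too far out. I'll touch the near side to find where it is.

step_arm(
  plan=[
    [0,0.1,0,-0.7,0],
    [0,0.2,0,-0.7,0],
    [0,0.3,0,-0.7,0],
    [0,0.3,0,-0.7,0],
  ],
)

```text
t: 3.15
tcp_pos: [0.4627, 0.1197, 0.0972]
tool_rot: [-180.0, 0.0, 1.8]
contact_force: [-1.0, 0.1, 1.3]
finger_gap: 0.0
gripper_force: 0.7
```

step_arm(
  plan=[
    [0,0.1,0,0,0],
    [0,0.2,0,0,0],
    [0,0.2,0,0,0],
  ],
)

```text
t: 3.45
tcp_pos: [0.463, 0.1197, 0.0971]
tool_rot: [180.0, 0.3, 1.8]
contact_force: [-13.0, -0.5, 11.2]
finger_gap: 0.0
gripper_force: 6.9
```

step_arm(
  plan=[
    [0,-0.5,0,0,0],
    [0,-0.4,0,-2.1,0],
    [0,0.2,0,-2.2,0],
    [0,0.2,0,-1.8,0],
    [0,0.2,0,-1.4,0],
  ],
)

```text
t: 3.95
tcp_pos: [0.4665, 0.1197, 0.1097]
tool_rot: [180.0, 0.0, 1.8]
contact_force: [0.4, -0.2, -0.9]
finger_gap: -0.0003
gripper_force: 0.0
```

step_arm(
  plan=[
    [0,0,0,0.3,0],
    [0,-0.1,0,0.6,0],
    [0,-0.2,0,0.9,0],
  ],
)

```text
t: 4.25
tcp_pos: [0.4642, 0.1196, 0.1039]
tool_rot: [180.0, 0.1, 1.8]
contact_force: [-16.0, -3.0, 23.3]
finger_gap: -0.0001
gripper_force: 13.6
```

step_arm(
  plan=[
    [0,0,0,0.3,0],
    [0,-0.1,0,0.6,0],
    [0,-0.2,0,0.9,0],
    [0,-0.2,0,1.2,0],
  ],
)

```text
t: 4.65
tcp_pos: [0.4616, 0.1197, 0.09]
tool_rot: [180.0, 0.1, 1.8]
contact_force: [-7.1, 0.6, 10.6]
finger_gap: 0.0004
gripper_force: 5.5
```

```bash
cat > v.py <<'E'
from h import *
import sys
b=snap('side','s'+sys.argv[1])['image'][200:270,265:335,::-1]
cv2.imwrite(f'pics/z{sys.argv[1]}.png',cv2.resize(b,None,fx=7,fy=7,interpolation=cv2.INTER_CUBIC))
E
python3 v.py 2
```

```text
(no output)
```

View pics/z2.png

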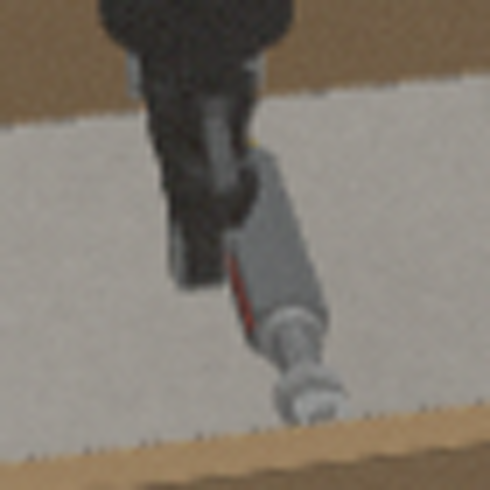

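The red face has rolled onto the near side, so the stroke works (one step). I'll repeat the same cycle.

step_arm(
  plan=[
    [0,-0.5,0,-0.1,0],
    [0,-0.4,0,-2.4,0],
    [0,0.4,0,-3.0,0],
    [0,0.4,0,-2.3,0],
    [0,0.4,0,-1.9,0],
  ],
)

```text
t: 5.2
tcp_pos: [0.4664, 0.1197, 0.108]
tool_rot: [180.0, 0.1, 1.8]
contact_force: [-11.8, -1.9, 25.2]
finger_gap: -0.0003
gripper_force: 13.4
```

step_arm(
  plan=[
    [0,0,0,0.4,0],
    [0,-0.1,0,0.8,0],
    [0,-0.2,0,1.2,0],
    [0,-0.35,0,1.6,0],
    [0,-0.4,0,1.9,0],
  ],
)

```text
t: 5.7
tcp_pos: [0.4613, 0.1197, 0.0889]
tool_rot: [180.0, 0.2, 1.8]
contact_force: [-3.6, 0.6, 2.8]
finger_gap: 0.0001
gripper_force: 1.7
```

```bash
python3 v.py 3
```

```text
(no output)
```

View pics/z3.png

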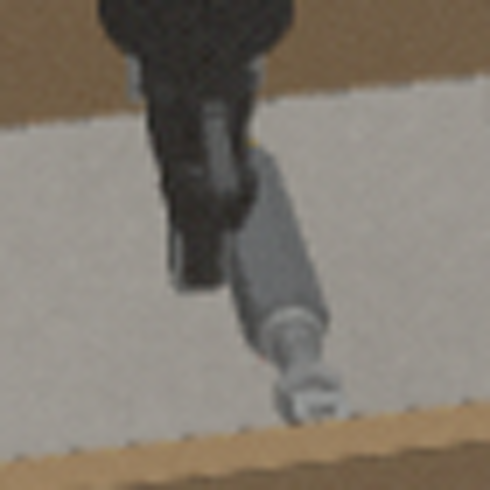

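The red face is now underneath, so each cycle turns it about 60°. Next cycle, same stroke.

step_arm(
  plan=[
    [0,-0.5,0,-0.1,0],
    [0,-0.4,0,-2.4,0],
    [0,0.4,0,-3.0,0],
    [0,0.4,0,-2.3,0],
    [0,0.4,0,-1.9,0],
  ],
)

```text
t: 6.25
tcp_pos: [0.4664, 0.1197, 0.1081]
tool_rot: [180.0, 0.1, 1.8]
contact_force: [-12.3, -1.7, 27.4]
finger_gap: 0.0
gripper_force: 14.3
```

step_arm(
  plan=[
    [0,0,0,0.4,0],
    [0,-0.1,0,0.8,0],
    [0,-0.2,0,1.2,0],
    [0,-0.35,0,1.6,0],
    [0,-0.4,0,1.9,0],
  ],
)

```text
t: 6.75
tcp_pos: [0.4613, 0.1196, 0.089]
tool_rot: [180.0, 0.2, 1.8]
contact_force: [-2.8, -0.2, 3.1]
finger_gap: -0.0001
gripper_force: 1.8
```

step_arm(
  plan=[
    [0,-0.5,0,-0.1,0],
    [0,-0.4,0,-2.4,0],
    [0,0.4,0,-3.0,0],
    [0,0.4,0,-2.3,0],
    [0,0.4,0,-1.9,0],
  ],
)

```text
t: 7.25
tcp_pos: [0.4664, 0.1197, 0.108]
tool_rot: [180.0, 0.1, 1.8]
contact_force: [-13.2, -1.2, 27.9]
finger_gap: -0.0001
gripper_force: 14.5
```

step_arm(
  plan=[
    [0,0,0,0.2,0],
    [0,0,0,0.4,0],
    [0,-0.05,0,0.6,0],
  ],
)

```text
t: 7.55
tcp_pos: [0.4644, 0.1197, 0.1046]
tool_rot: [180.0, 0.3, 1.8]
contact_force: [-23.8, -3.0, 29.8]
finger_gap: 0.0004
gripper_force: 19.1
```

step_arm(
  plan=[
    [0,-0.05,0,0.2,0],
    [0,-0.1,0,0.4,0],
    [0,-0.2,0,0.6,0],
  ],
)

```text
t: 7.85
tcp_pos: [0.4618, 0.1196, 0.0961]
tool_rot: [180.0, 0.4, 1.8]
contact_force: [-11.4, -1.5, 15.0]
finger_gap: -0.0
gripper_force: 8.3
```

step_arm(
  plan=[
    [0,-0.05,0,0.2,0],
    [0,-0.1,0,0.4,0],
    [0,-0.15,0,0.6,0],
  ],
)

```text
t: 8.15
tcp_pos: [0.4614, 0.1196, 0.0901]
tool_rot: [180.0, 0.2, 1.8]
contact_force: [-6.4, -0.6, 5.4]
finger_gap: -0.0002
gripper_force: 3.3
```

Four strokes are done. Before the last bit I'll lift clear and look.

step_arm(
  plan=[
    [0,-0.5,0,-0.1,0],
    [0,-0.5,0,-2.5,0],
    [0,-3,0,-6,0],
    [0,-8,0,-9,0],
    [0,-12,0,-9,0],
  ],
)

```text
t: 8.65
tcp_pos: [0.3424, 0.1158, 0.1827]
tool_rot: [-180.0, -0.2, 1.8]
contact_force: [-0.3, 1.4, 0.6]
finger_gap: 0.0001
gripper_force: 0.0
```

```bash
python3 - <<'E'
from h import *
print(state()['tcp_pos'])
a=snap('top','t4')['image'][185:295,245:410,::-1]; b=snap('side','s4')['image'][195:265,275:380,::-1]
cv2.imwrite('pics/z4.png',np.hstack([cv2.resize(i,(400,266),interpolation=cv2.INTER_CUBIC) for i in(a,b)]))
E
```

```text
[0.3424171  0.11583714 0.18266821]
```

View pics/z4.png

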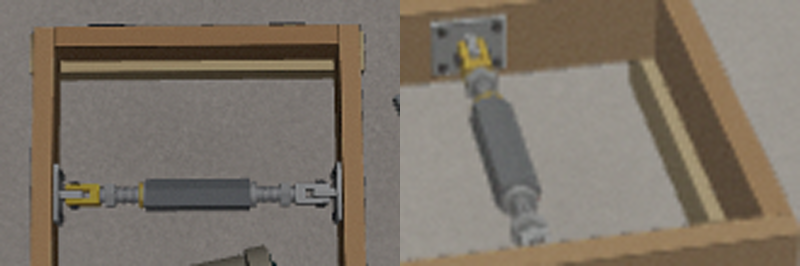

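The gaps are nearly closed and no red shows from above, as expected near home. I'll go back in for a slow final push to the stop.

step_arm(
  plan=[
    [0,4.5,0,0,0],
    [0,9,0,1,0],
    [0,12.4,0,4,0],
    [0,12.4,0,6.4,0],
    [0,12.4,0,7.0,0],
  ],
)

```text
t: 9.25
tcp_pos: [0.4658, 0.1192, 0.1075]
tool_rot: [179.9, 0.4, 1.8]
contact_force: [-9.8, -3.4, 20.7]
finger_gap: -0.0001
gripper_force: 10.7
```

step_arm(
  plan=[
    [0,0,0,0.15,0],
    [0,0,0,0.3,0],
    [0,0,0,0.4,0],
    [0,0,0,0.4,0],
  ],
)

```text
t: 9.65
tcp_pos: [0.4658, 0.1193, 0.1076]
tool_rot: [179.9, 0.2, 1.8]
contact_force: [-9.8, -3.8, 14.8]
finger_gap: 0.0
gripper_force: 9.0
```

step_arm(
  plan=[
    [0,0,0,0.1,0],
    [0,0,0,0.2,0],
    [0,0,0,0.2,0],
  ],
)

```text
t: 9.95
tcp_pos: [0.4659, 0.1193, 0.1073]
tool_rot: [179.9, 0.1, 1.8]
contact_force: [-16.3, -5.5, 26.7]
finger_gap: 0.0
gripper_force: 15.8
```

step_arm(
  plan=[
    [0,-0.05,0,0.15,0],
    [0,-0.1,0,0.3,0],
    [0,-0.1,0,0.3,0],
  ],
)

```text
t: 10.25
tcp_pos: [0.4646, 0.1192, 0.1052]
tool_rot: [179.9, 0.2, 1.8]
contact_force: [-24.2, -6.8, 34.8]
finger_gap: -0.0
gripper_force: 20.7
```

step_arm(
  plan=[
    [0,-0.05,0,0.2,0],
    [0,-0.05,0,0.2,0],
  ],
)

```text
t: 10.45
tcp_pos: [0.4646, 0.1193, 0.105]
tool_rot: [179.9, 0.1, 1.8]
contact_force: [-28.7, -7.7, 45.6]
finger_gap: 0.0001
gripper_force: 26.3
```

It has stalled at 54 N with the force square to the home-orientation flat, which suggests the stop. I'll confirm with a push nearer the corner.

step_arm(
  plan=[
    [0,0,0,-1.0,0],
    [0,-0.2,0,-0.8,0],
    [0,-0.2,0,-0.4,0],
    [0,-0.2,0,-0.1,0],
    [0,-0.2,0,0,0],
  ],
)

```text
t: 10.95
tcp_pos: [0.4624, 0.1195, 0.0983]
tool_rot: [180.0, 0.1, 1.8]
contact_force: [0.3, 0.3, -0.1]
finger_gap: 0.0
gripper_force: 0.0
```

step_arm(
  plan=[
    [0,0,0,0,0],
    [0,0,0,0.1,0],
    [0,0,0,0.1,0],
  ],
)

```text
t: 11.25
tcp_pos: [0.4626, 0.1196, 0.0986]
tool_rot: [180.0, 0.1, 1.8]
contact_force: [-4.3, -0.5, 0.5]
finger_gap: 0.0001
gripper_force: 2.0
```

It slid straight down beside a vertical near flat with no upward force, which fits the home orientation. Now I'll back off sideways, lift clear and check.

step_arm(
  plan=[
    [0,-1.0,0,0,0],
    [0,-1.5,0,-3,0],
    [0,-4,0,-7,0],
    [0,-9,0,-9,0],
    [0,-13,0,-9,0],
  ],
)

```text
t: 11.75
tcp_pos: [0.3329, 0.1157, 0.1919]
tool_rot: [-179.9, -0.4, 1.8]
contact_force: [-0.3, -0.3, 1.0]
finger_gap: -0.0001
gripper_force: 0.0
```

```bash
python3 - <<'E'
from h import *
c=snap('top','t5'); a=c['image']; 
b=snap('side','s5')['image']; o=cv2.imread('pics/top0.png'); q=cv2.imread('pics/t4.png')
r=lambda i,w,h:cv2.resize(i,(w,h),interpolation=cv2.INTER_CUBIC)
A=[r(np.hstack([i[190:225,250:280],i[190:225,372:402]]),390,230) for i in (o,a[:,:,::-1])]
B=[r(i[250:282,290:362],390,174) for i in (q,a[:,:,::-1])]
cv2.imwrite('pics/z5.png',np.vstack([np.hstack(A),np.hstack(B)]))
E
```

```text
(no output)
```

View pics/z5.png

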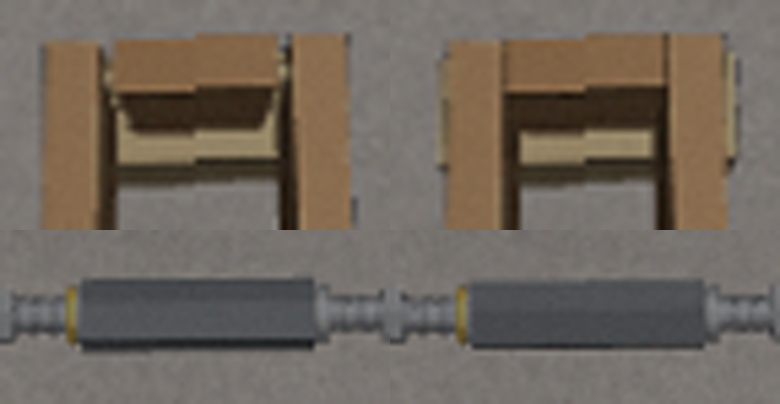

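The joints look closed and the ridge of the sleeve is on top. I'll do one more firm push close to the corner to be sure it's at the dead stop.

step_arm(
  plan=[
    [0,4.5,0,0,0],
    [0,9,0,1,0],
    [0,13.1,0,4,0],
    [0,13.1,0,7,0],
    [0,13.1,0,7.9,0],
  ],
)

```text
t: 12.35
tcp_pos: [0.4629, 0.1192, 0.1057]
tool_rot: [179.9, 0.4, 1.8]
contact_force: [-0.7, -0.3, 0.3]
finger_gap: -0.0004
gripper_force: 0.0
```

step_arm(
  plan=[
    [0,0,0,0.2,0],
    [0,0,0,0.4,0],
    [0,0,0,0.6,0],
    [0,0,0,0.8,0],
    [0,0,0,0.8,0],
  ],
)

```text
t: 12.85
tcp_pos: [0.4651, 0.12, 0.1063]
tool_rot: [-180.0, -0.3, 1.8]
contact_force: [-8.6, -2.5, 16.2]
finger_gap: 0.0002
gripper_force: 9.3
```

step_arm(
  plan=[
    [0,0,0,0.2,0],
    [0,0,0,0.4,0],
    [0,0,0,0.4,0],
  ],
)

```text
t: 13.15
tcp_pos: [0.4653, 0.1201, 0.1059]
tool_rot: [-180.0, -0.3, 1.9]
contact_force: [-24.8, -4.6, 42.7]
finger_gap: -0.0001
gripper_force: 23.7
```

The force went from 16 to 43 N with almost no travel, so it is at the dead stop. I'll lift off straight up and hand in.

step_arm(
  plan=[
    [0,0,0,-2,0],
    [0,-1,0,-5,0],
    [0,-4,0,-9,0],
    [0,-7,0,-11,0],
    [0,-7,0,-11,0],
  ],
)

```text
t: 13.65
tcp_pos: [0.3938, 0.1179, 0.2134]
tool_rot: [-179.9, -0.6, 1.9]
contact_force: [0.2, -1.0, 1.2]
finger_gap: 0.0001
gripper_force: 0.0
```

```bash
python3 -c "
from h import *
s=state();print(s['tcp_pos'],s['contact_force'],np.abs(s['qvel']).max());print(sign_off())"
```

```text
[0.3938113  0.11793263 0.21335001] [ 0.15133723 -0.97698656  1.18153369] 5.946303058077789
the job is handed in; nothing more can be done
None
```

I turned the sleeve down to its dead stop and the joints look closed from above (far corners checked in a close-up). The arm then let go, touched none of the cones, hammer or shears, and I handed the job in at about 13.7 s.

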